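# Pack a tea shop order into its carton

### The arm

A 6-joint arm with a two-finger parallel gripper is mounted at the origin on the work surface. World frame = base frame: x ahead of the robot, y to its left, z up, the work surface at z = 0. Lengths are in m, angles in rad, forces in N, time in s.
With the tool pointing down it reaches from about 0.325 to 0.775 m from the base axis. Payload 5.5 kg.
Tool frame: the origin (TCP) lies at the very end of the fingers, on their centre line; the grasp point (between the pads) lies 19 mm behind it (arm.tcp_to_grasp is the distance from the TCP to the grasp point, in m); z points along the fingers, y is the line along which they close (so a half turn about z gives the same grasp; the last joint's range is limited). The gripper opens to 88 mm and grips with 3 to 60 N. Pads are 20 mm wide; open, the fingers measure 115 mm over their backs; the gripper's body (75 mm by 178 mm) begins 61 mm behind the grasp point.
Start: joints at [1.043, 0.091, 1.231, -0, 1.82, -0.057], TCP at [0.272, 0.535, 0.202] pointing down, gripper open.
Joint ranges: [-2.87, 2.87], [-0.86, 2.18], [0.17, 2.46], [-1.51, 4.65], [0.06, 2.69], [-2.65, 2.65]. Speed limits (rad/s): [2.57, 2.57, 3.01, 3.14, 3.14, 3.14].

### API

Orientations are given as a unit quaternion [x, y, z, w].
In Python, from workcell import arm gives the robot as it stands. The module is installed in compiled form; this text tells all that it offers.
- The arm moves only by the tool drive_tool, never from a script. Its argument "increments" is a list of rows, each a list of 7 numbers: the turn, a rotation vector about the tool's x, y, z normalised to -1 to 1, where 1 is pi rad, then the shift along the tool's x, y, z normalised to -1 to 1, where 1 is 0.05 m, then the closure, from -1 (fully open) to 1 (shut). In form: [[ax, ay, az, dx, dy, dz, fingers], ...]. A call has 1 to 5 rows; each row shifts and turns the commanded pose from where the row before left it, along the tool's axes as they then stand; what a row does not reach is not made up. A row lasts 1/12 s, in which the tool goes at most 41.7 mm and 7.16 degrees, less where a joint would pass 70% of its speed; a pose out of reach is approached as far as the arm can. A call with a number of a shift or a turn outside -1 to 1 is refused whole. A call with a gripper value outside its range is refused whole. The fingers move at their own pace and stop on an object; "grip_force" is the grip in N (left out, the last holds). Time passes only in rows, so rows that do not move let the fingers close. It gives the time, the measured TCP pose, the force, the opening and the grip force at its end, in the units of the state.
- arm.sense(): the state, without advancing time (a new reading comes with each control period).
- arm.get_image(name): name is "side" or "top" or "wrist"; returns (picture, depth): 480x640x3 uint8, red, green, blue; 480x640 float32, m along the optical axis (not along the pixel's ray), 0 where there is no reading.
- arm.get_calibration(name): a dict with "fx", "fy", "cx", "cy" (pixels), "dist_coeffs" ([k1, k2, p1, p2, k3] as OpenCV has them; the pictures are not rectified), "extrinsics" (4x4, takes a point from camera to world coordinates). Camera axes: x right, y down, z forward; pixel columns grow to the right and rows downward; lengths in m; the calibration is good to about 2 mm. A picture is of the moment at which its call begins: read the wrist's pose just before it. get_calibration takes no time and is no camera call; for the wrist camera it gives the pose at the moment of the call.
- arm.sign_off(): hands the job in; it is judged then, once.
The state is a dict: "clock": time; "joints": joint angles; "qvel": joint speeds; "effort": joint torques, N m; "tool_pos": TCP position; "ee_rot": TCP orientation; "force": force on the tool from outside, world axes, zero at the start; "torque": the same for the moment, N m; "opening": opening from 0.0 (shut) to 1.0 (fully open); "finger_force": force on a finger pad.
Only numpy, scipy, OpenCV 4.12 (cv2) and the standard library are available. Lean on these libraries where they do the work, as an engineer would, in place of code of your own. Each camera call takes 0.05 s, during which the arm holds its last target. There are 200 camera calls.

### The job

Finish packing the order: the open cardboard carton already holds the low white sugar box in one corner. Put in the long blue straw box first, then the square green tea tin, so that all three stand upright side by side, flat on the carton's bottom; the red tin and the orange box belong to another order.

Things in the scene. Friction and masses are not known exactly. Their poses are not given: they have to be found in the camera images.
- carton: open cardboard carton on the table, loose, 0.3 kg. Inside 140 mm along its x, 165 mm along its y; walls and bottom 4 mm thick; walls 54 mm high over the table. Origin: centre of the underside, z up. The sugar box stands in its +x +y corner; the straw box fits only along the empty -x side, length along the carton's y; the tin then fits in the +x -y corner
- sugar_box: low white box with a pink band, standing loose in the carton's +x +y corner, 60 x 60 mm, 50 mm high, 0.45 kg. Origin: centre of the underside, z up, sides along its x and y. At the start about 36 mm (x) and 48 mm (y) from the carton's centre, nearly parallel to it
- straw_box: long blue box with a white panel of straws on its long sides, standing on the table left of the carton, turned up to 26 degrees from long side along world y; 50 mm along its x, 140 mm along its y, 110 mm high, 0.2 to 0.4 kg, rigid. Origin: centre of the underside, z up. An orange box of the same size is not wanted
- tea_tin: square green tin with cream labels and a cream disc on top, standing on the table left of the carton, 60 x 60 mm, 100 mm high, 0.2 to 0.4 kg, rigid. Origin: centre of the underside, z up, sides along its x and y. A red tin of the same size is not wanted. The two tins and two long boxes stand about 170 mm apart in two rows, in any order
Not all that is in view belongs to the job. Leave any purple or turquoise look-alike of the carton alone. Of the things that look like the straw_box, take the one that is farthest to the robot's left at the start.

How it is judged:
By the outcome, as a careful person would: the job done as asked, in the order asked, and still so for the second after the job is handed in, with the robot touching nothing.
It also fails if it takes over 58 s, if anything falls off the work surface, if the arm or the gripper's body presses on something with over 40 N, if the wrist force passes 120 N, or if a joint passes its speed limit or range.

## Working session

There is one attempt and no reset: what is moved stays moved. The work goes in short steps, Python scripts to look and compute and a tool call to move; the robot and the scene stay as the last step left them, time stands still between calls to the robot, and variables do not carry over. Pictures are saved under pics/ and viewed, at most 10 in all, crops included, and the job is handed in when it is done.

Besides the shell and the picture viewer there is one more tool, called after "Call:" as a command line: name --pt "numbers of a row" for each row, then --argument value for the rest. drive_tool: Moves the arm, as the interface text tells. Scaled input: -1 to 1 covers 0.05 m each way for a shift and pi rad each way for a turn. Its arguments: {"type":"object","properties":{"increments":{"type":"array","items":{"type":"array","items":{"type":"number","minimum":-1,"maximum":1}}},"grip_force":{"type":"number"}},"required":["increments"]}

```bash
mkdir -p pics; cat > h.py <<'E'
import numpy as np,cv2
from workcell import arm
from scipy.spatial.transform import Rotation as R
def grab(name,save=None):
    c=arm.get_calibration(name); im,d=arm.get_image(name)
    if save: cv2.imwrite('pics/'+save,im[:,:,::-1])
    return im,d,c
def rays(uv,c):
    K=np.array([[c['fx'],0,c['cx']],[0,c['fy'],c['cy']],[0,0,1]],float)
    p=cv2.undistortPoints(np.array(uv,np.float64).reshape(-1,1,2),K,np.array(c['dist_coeffs'],float)).reshape(-1,2)
    E=np.array(c['extrinsics']); r=np.c_[p,np.ones(len(p))]
    return E[:3,3],r@E[:3,:3].T
def onplane(uv,c,z):
    o,r=rays(uv,c); return o+r*((z-o[2])/r[:,2])[:,None]
def cloud(d,c):
    v,u=np.mgrid[0:480,0:640]; uv=np.c_[u.ravel(),v.ravel()]
    o,r=rays(uv,c); P=o+r*d.ravel()[:,None]; P[d.ravel()==0]=np.nan
    return P.reshape(480,640,3)
E
python3 - <<'E'
from h import *
for n in('top','side'):
    im,d,c=grab(n,n+'0.png'); print(n,np.round(c['extrinsics'],3).tolist(),c['fx'])
    np.savez(n+'0.npz',im=im,d=d)
s=arm.sense();print(s)
E
```

```text
top [[-0.021, -0.985, 0.173, 0.289], [-1.0, 0.02, -0.006, -0.065], [0.002, -0.173, -0.985, 0.959], [0.0, 0.0, 0.0, 1.0]] 441.21792387643177
side [[0.963, 0.155, -0.221, 0.709], [0.27, -0.599, 0.754, -0.904], [-0.015, -0.786, -0.618, 0.759], [0.0, 0.0, 0.0, 1.0]] 577.1111925915347
{'clock': 0.1, 'joints': array([ 1.04331793e+00,  9.18013863e-02,  1.23174692e+00, -5.30099251e-06,
        1.81976689e+00, -5.67379283e-02]), 'qvel': array([ 0.00083197, -0.00105689, -0.00271671, -0.00105543, -0.00075523,
       -0.00132979]), 'effort': array([ 2.31318372e-03, -4.47857916e+01, -4.07567596e+01,  7.01086340e-02,
        2.85851781e-02, -9.02875718e-05]), 'tool_pos': array([0.27200741, 0.53448051, 0.20061977]), 'ee_rot': array([ 2.33203574e-01,  9.72427556e-01, -8.25525744e-04, -2.45560965e-04]), 'force': array([-0.42280685,  0.59919649,  0.02474452]), 'torque': array([-0.00052255,  0.02311822, -0.00846853]), 'finger_force': 0.0, 'opening': 0.9970372996365153}
```

View pics/top0.png

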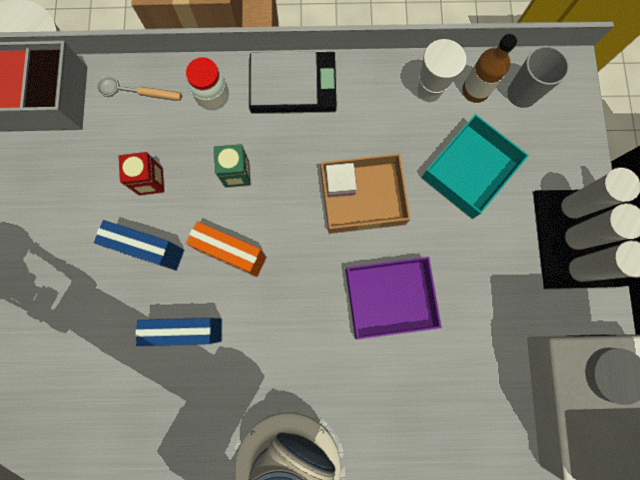

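View pics/side0.png

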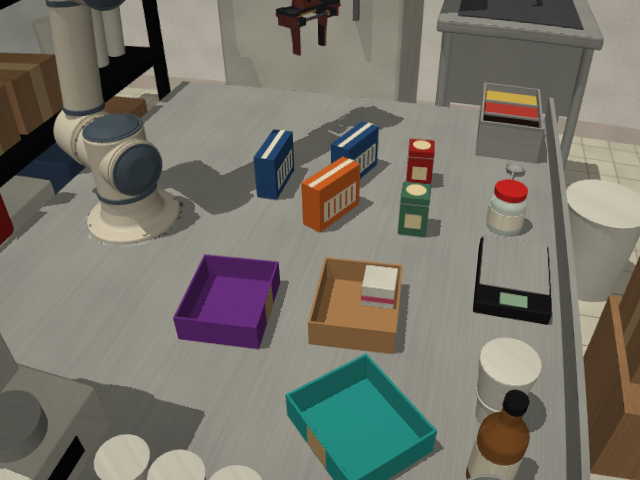

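The top view shows the carton at (365,192) with the sugar box at (341,178). Two blue boxes stand at (138,245) and (178,332), and the one at (138,245) is farthest left. The green tin is at (231,163). The side view agrees: blue target at (357,150), green tin at (415,208), carton at (357,305).

```bash
cat >> h.py <<'E'
def hue(im): return cv2.cvtColor(im,cv2.COLOR_RGB2HSV)
def topface(P,c,roi,h,tol=.010):
    "rect of the surface at height h inside roi (u0,v0,u1,v1), by depth; outline rays cast on plane h"
    m=(np.abs(P[...,2]-h)<tol).astype(np.uint8); k=np.zeros_like(m);k[roi[1]:roi[3],roi[0]:roi[2]]=1; m*=k
    m=cv2.morphologyEx(m,cv2.MORPH_OPEN,np.ones((3,3)))
    cs=cv2.findContours(m,cv2.RETR_EXTERNAL,cv2.CHAIN_APPROX_NONE)[0]; q=max(cs,key=cv2.contourArea).reshape(-1,2)
    X=onplane(q,c,h)[:,:2]
    r=cv2.minAreaRect((X*1000).astype(np.float32)); z=np.nanmedian(P[...,2][m>0])
    b=cv2.boxPoints(r); e=b[1]-b[0],b[2]-b[1]; L=max(e,key=np.linalg.norm)
    return np.round(r[0],1),np.round(r[1],1),round(np.degrees(np.arctan2(L[1],L[0])),1),round(float(z),4),int(m.sum())
E
python3 - <<'E'
from h import *
im=np.load('top0.npz');d=im['d'];c=arm.get_calibration('top');P=cloud(d,c)
for n,roi,h in(('straw',(85,205,190,280),.11),('orange',(180,210,270,285),.11),('blue2',(125,305,230,360),.11),('tin',(205,135,258,192),.10),('red',(110,140,170,200),.1),('sugar',(324,160,358,196),.054),('carton',(310,145,416,240),.054)):
    print(n,*topface(P,c,roi,h))
print(np.nanmedian(P[300:330,250:300,2]),np.nanmedian(P[205:215,350:390,2]))
im=np.load('side0.npz');d=im['d'];c=arm.get_calibration('side');P=cloud(d,c)
for n,roi,h in(('straw',(325,115,385,185),.11),('tin',(395,175,435,240),.10),('sugar',(355,260,402,310),.054),('carton',(300,250,410,355),.054)):
    print('side',n,*topface(P,c,roi,h))
E
```

```text
straw [449.8 295.4] [144.5  50. ] 71.1 0.1089 1842
orange [437.5 116.1] [139.4  50.4] 64.8 0.1087 1785
blue2 [277.2 206.6] [ 49.9 142. ] -89.5 0.1093 1966
tin [620.5 109.4] [61.6 58.5] 4.4 0.0986 805
red [606.9 302.4] [61.9 61.7] 5.8 0.0987 863
sugar [ 595.6 -120.2] [71.3 61.4] 5.5 0.0524 836
carton [ 595.4 -116.7] [71.1 68. ] 4.8 0.0521 1301
-0.001218994460896461 0.002298407186290541
side straw [456.8 290.3] [157.6  60.5] 71.4 0.1093 1345
side tin [625.4 102.8] [58.2 70.7] -85.8 0.0993 524
side sugar [ 588.4 -122.1] [87.3 80.7] 5.4 0.0538 1054
side carton [ 564.9 -175.7] [147.8 183.1] -84.6 0.0532 1905
```

```bash
cat >> h.py <<'E'
def rim(im,d,c,roi,h=.054,tol=.007):
    P=cloud(d,c); m=(np.abs(P[...,2]-h)<tol); k=np.zeros_like(m);k[roi[1]:roi[3],roi[0]:roi[2]]=1
    v,u=np.nonzero(m&k); X=onplane(np.c_[u,v],c,h)[:,:2]*1000
    return X
def fitrim(X,ang):
    "carton centre from rim points: trimmed edge positions along the carton's axes"
    best=None
    for a in np.arange(ang-4,ang+4.1,.25):
        t=np.radians(a);Y=X@np.array([[np.cos(t),-np.sin(t)],[np.sin(t),np.cos(t)]])
        e=[np.percentile(Y[:,i],q) for i in(0,1) for q in(.7,99.3)]
        s=(e[1]-e[0])*(e[3]-e[2])
        if best is None or s<best[0]:
            mid=np.array([(e[0]+e[1])/2,(e[2]+e[3])/2]);
            best=(s,a,np.array([[np.cos(t),-np.sin(t)],[np.sin(t),np.cos(t)]])@mid,(e[1]-e[0],e[3]-e[2]))
    return best[1:]
def steps(x,y,z,ang):
    "what is left to go: tool-axis shift (mm) to TCP target, turn about tool z (deg), tool y dir target ang"
    s=arm.sense();r=R.from_quat(s['ee_rot']);M=r.as_matrix()
    cur=np.degrees(np.arctan2(M[1,1],M[0,1]));turn=-((ang-cur+90)%180-90)
    # shift expressed in tool axes after the turn (vertical tool)
    M2=M@R.from_rotvec([0,0,np.radians(turn)]).as_matrix()
    dlt=(np.array([x,y,z])/1000-s['tool_pos'])
    print('clock',round(s['clock'],2),'pos',np.round(s['tool_pos']*1000,1),'ytool',round(cur,1),'tilt',np.round(M[:2,2],4),'F',np.round(s['force'],1),'open',round(s['opening'],3),'pad',round(s['finger_force'],1))
    print('turn norm',round(turn/180,4),'deg',round(turn,1),'shift norm total before turn',np.round(M.T@dlt/.05,3),'after turn',np.round(M2.T@dlt/.05,3))
E
python3 - <<'E'
from h import *
for n,roi in(('top',(312,147,416,238)),('side',(300,250,410,355))):
    f=np.load(n+'0.npz');c=arm.get_calibration(n)
    X=rim(f['im'],f['d'],c,roi); X=X[(abs(X[:,0]-565)<130)]
    print(n,len(X),fitrim(X,5.4))
steps(450,295,200,-18.9)
E
```

```text
top 1448 (np.float64(5.4), array([ 561.71309959, -171.32415698]), (np.float64(148.4095648991663), np.float64(172.34644070924665)))
side 1833 (np.float64(5.4), array([ 565.31801825, -174.88467182]), (np.float64(147.66450757301288), np.float64(180.06877457429613)))
clock 0.1 pos [272.  534.5 200.6] ytool 63.0 tilt [-0.0009 -0.0015] F [-0.4  0.6  0. ] open 0.997 pad 0.0
turn norm 0.4552 deg 81.9 shift norm total before turn [-5.345 -2.654  0.016] after turn [-3.378  4.919  0.016]
```

Call:
drive_tool --pt "0 0 0.038 0 0 0 -1" --pt "0 0 0.038 0 0 0 -1" --pt "0 0 0.038 0 0 0 -1" --pt "0 0 0.038 0 0 0 -1" --pt "0 0 0.038 0 0 0 -1" --grip_force 30

```text
clock: 0.52
tool_pos: [0.2721, 0.5346, 0.201]
ee_rot: [0.511, 0.859, -0.001, 0.0]
force: [0.4, 0.6, -1.1]
opening: 1.003
finger_force: 0.0
```

Call:
drive_tool --pt "0 0 0.038 0 0 0 -1" --pt "0 0 0.038 0 0 0 -1" --pt "0 0 0.038 0 0 0 -1" --pt "0 0 0.038 0 0 0 -1" --pt "0 0 0.038 0 0 0 -1"

```text
clock: 0.93
tool_pos: [0.272, 0.5346, 0.201]
ee_rot: [0.741, 0.671, -0.001, 0.0]
force: [0.2, 0.5, 0.3]
opening: 1.002
finger_force: 0.0
```

Call:
drive_tool --pt "0 0 0.038 0 0 0 -1" --pt "0 0 0.037 0 0 0 -1" --pt "0 0 0 -0.2 0.3 0 -1" --pt "0 0 0 -0.42 0.61 0 -1" --pt "0 0 0 -0.42 0.61 0 -1"

```text
clock: 1.35
tool_pos: [0.3269, 0.4605, 0.2006]
ee_rot: [0.813, 0.583, -0.001, 0.0]
force: [0.4, 0.5, -0.3]
opening: 1.0
finger_force: 0.0
```

Call:
drive_tool --pt "0 0 0 -0.42 0.61 0 -1" --pt "0 0 0 -0.42 0.61 0 -1" --pt "0 0 0 -0.42 0.61 0 -1" --pt "0 0 0 -0.42 0.61 0 -1" --pt "0 0 0 -0.4 0.6 0 -1"

```text
clock: 1.77
tool_pos: [0.438, 0.3116, 0.2012]
ee_rot: [0.813, 0.582, -0.0, 0.0]
force: [0.2, 0.2, 0.1]
opening: 0.999
finger_force: 0.0
```

Call:
drive_tool --pt "0 0 0 -0.25 0.35 0 -1" --pt "0 0 0 0 0 0 -1" --pt "0 0 0 0 0 0 -1"

```text
clock: 2.02
tool_pos: [0.4502, 0.2951, 0.2011]
ee_rot: [0.814, 0.581, -0.0, -0.0]
force: [0.1, -0.2, -1.0]
opening: 0.999
finger_force: 0.0
```

```bash
python3 - <<'E'
from h import *
steps(450,295,200,-18.9)
im,d,c=grab('wrist','w1.png');np.savez('w1.npz',im=im,d=d)
P=cloud(d,c); print(np.nanmin(d[d>0])); print(*topface(P,c,(0,0,640,480),.11))
im,d,c=grab('top');P=cloud(d,c);print(*topface(P,c,(85,205,190,280),.11))
E
```

```text
clock 2.02 pos [450.2 295.1 201.1] ytool -19.0 tilt [-0.001  -0.0001] F [ 0.1 -0.2 -1. ] open 0.999 pad 0.0
turn norm -0.0006 deg -0.1 shift norm total before turn [-0.004 -0.003  0.023] after turn [-0.004 -0.003  0.023]
0.050002377
[452.6 296.7] [141.  50.] 71.0 0.1113 24113
[449.8 295.3] [144.6  50. ] 71.1 0.1089 1837
```

View pics/w1.png

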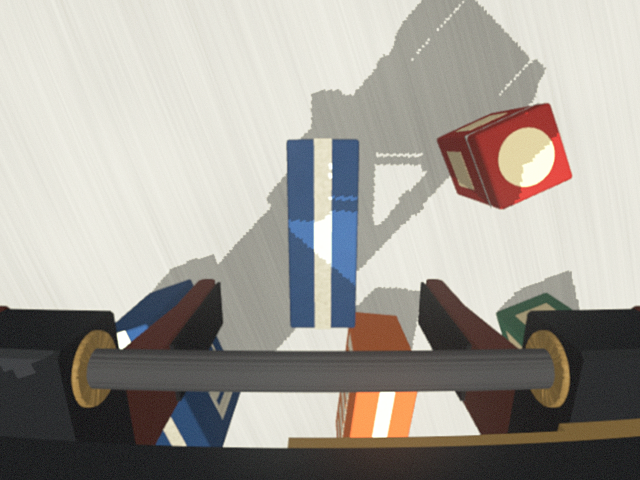

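The wrist view shows the blue box at (322,233), parallel to and centred between the fingers. Both cameras agree within about 3 mm, so I'll descend and grip.

Call:
drive_tool --pt "0 0 0 0 0 0.3 -1" --pt "0 0 0 0 0 0.6 -1" --pt "0 0 0 0 0 0.6 -1" --pt "0 0 0 0 0 0.6 -1" --pt "0 0 0 0 0 0.5 -1"

```text
clock: 2.53
tool_pos: [0.4483, 0.2971, 0.0693]
ee_rot: [0.813, 0.583, -0.001, -0.0]
force: [0.1, -0.0, -0.3]
opening: 1.002
finger_force: 0.0
```

Call:
drive_tool --pt "0 0 0 0 0 0.22 -1" --pt "0 0 0 0 0 0 -1" --pt "0 0 0 0 0 0 1" --pt "0 0 0 0 0 0 1" --pt "0 0 0 0 0 0 1" --grip_force 30

```text
clock: 2.95
tool_pos: [0.451, 0.2968, 0.0631]
ee_rot: [0.813, 0.582, 0.002, 0.0]
force: [0.1, -0.3, 0.7]
opening: 0.805
finger_force: 0.0
```

Call:
drive_tool --pt "0 0 0 0 0 0 1" --pt "0 0 0 0 0 0 1" --pt "0 0 0 0 0 0 1" --pt "0 0 0 0 0 0 1"

```text
clock: 3.28
tool_pos: [0.4505, 0.296, 0.0614]
ee_rot: [0.814, 0.581, 0.001, 0.0]
force: [1.2, 0.1, 2.7]
opening: 0.571
finger_force: 29.9
```

Call:
drive_tool --pt "0 0 0 0 0 -0.25 1" --pt "0 0 0 0 0 -0.5 1" --pt "0 0 0 0 0 -0.6 1" --pt "0 0 0 0 0 -0.6 1" --pt "0 0 0 0 0 -0.6 1"

```text
clock: 3.7
tool_pos: [0.4493, 0.2955, 0.1894]
ee_rot: [0.813, 0.582, -0.001, -0.0]
force: [-0.3, 0.8, -3.0]
opening: 0.568
finger_force: 29.9
```

Call:
drive_tool --pt "0 0 0 0 0 -0.3 1" --pt "0 0 0 0 0 -0.1 1" --pt "0 0 0 0 0 0 1"

```text
clock: 3.95
tool_pos: [0.4503, 0.2961, 0.2097]
ee_rot: [0.813, 0.582, 0.001, 0.0]
force: [-0.7, 1.1, -3.4]
opening: 0.569
finger_force: 29.9
```

```bash
python3 - <<'E'
from h import *
steps(521.2,-175.4,205,5.4)
E
```

```text
clock 3.95 pos [450.3 296.1 209.7] ytool -18.9 tilt [0.0019 0.0012] F [-0.7  1.1 -3.4] open 0.569 pad 29.9
turn norm -0.1349 deg -24.3 shift norm total before turn [-8.464  4.392  0.086] after turn [-9.521  0.524  0.086]
```

Call:
drive_tool --pt "0 0 -0.027 0 0 0 1" --pt "0 0 -0.027 0 0 0 1" --pt "0 0 -0.027 0 0 0 1" --pt "0 0 -0.027 0 0 0 1" --pt "0 0 -0.027 0 0 0 1"

```text
clock: 4.37
tool_pos: [0.4491, 0.2954, 0.2053]
ee_rot: [0.671, 0.741, -0.002, -0.001]
force: [0.7, -1.1, -3.2]
opening: 0.57
finger_force: 29.9
```

Call:
drive_tool --pt "0 0 0 -0.2 0.01 0 1" --pt "0 0 0 -0.4 0.03 0 1" --pt "0 0 0 -0.6 0.03 0 1" --pt "0 0 0 -0.7 0.04 0 1" --pt "0 0 0 -0.7 0.04 0 1"

```text
clock: 4.78
tool_pos: [0.4689, 0.1654, 0.2063]
ee_rot: [0.674, 0.739, -0.001, -0.001]
force: [0.8, 0.9, -2.9]
opening: 0.568
finger_force: 29.9
```

Call:
drive_tool --pt "0 0 0 -0.7 0.04 0 1" --pt "0 0 0 -0.7 0.04 0 1" --pt "0 0 0 -0.7 0.04 0 1" --pt "0 0 0 -0.7 0.04 0 1" --pt "0 0 0 -0.7 0.04 0 1"

```text
clock: 5.2
tool_pos: [0.4952, -0.0084, 0.2066]
ee_rot: [0.674, 0.739, -0.001, -0.001]
force: [1.2, -0.1, -2.5]
opening: 0.57
finger_force: 29.9
```

Call:
drive_tool --pt "0 0 0 -0.7 0.04 0 1" --pt "0 0 0 -0.7 0.04 0 1" --pt "0 0 0 -0.7 0.04 0 1" --pt "0 0 0 -0.6 0.03 0 1" --pt "0 0 0 -0.42 0.02 0 1"

```text
clock: 5.62
tool_pos: [0.5182, -0.1639, 0.206]
ee_rot: [0.675, 0.738, -0.001, -0.001]
force: [0.8, -0.0, -3.4]
opening: 0.564
finger_force: 29.9
```

Call:
drive_tool --pt "0 0 0 -0.3 0.02 0 1" --pt "0 0 0 0 0 0 1" --pt "0 0 0 0 0 0 1"

```text
clock: 5.87
tool_pos: [0.5212, -0.1757, 0.2069]
ee_rot: [0.674, 0.739, -0.0, -0.001]
force: [0.3, -0.0, -3.2]
opening: 0.571
finger_force: 29.9
```

```bash
python3 - <<'E'
from h import *
steps(521.2,-175.4,67,5.4)
im,d,c=grab('wrist','w2.png'); P=cloud(d,c); 
im,d,c=grab('side','s2.png');P=cloud(d,c); np.savez('s2.npz',im=im,d=d)
E
```

```text
clock 5.87 pos [ 521.2 -175.7  206.9] ytool 5.3 tilt [-0.0022  0.0013] F [ 0.3 -0.  -3.2] open 0.571 pad 29.9
turn norm -0.0007 deg -0.1 shift norm total before turn [0.003 0.006 2.798] after turn [0.003 0.006 2.798]
```

View pics/w2.png

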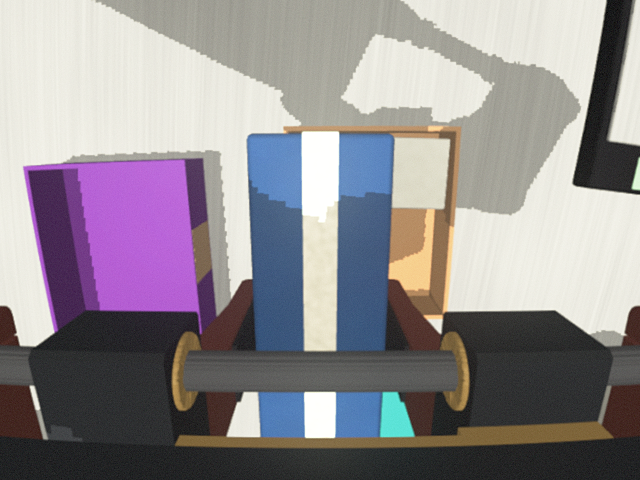

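View pics/s2.png

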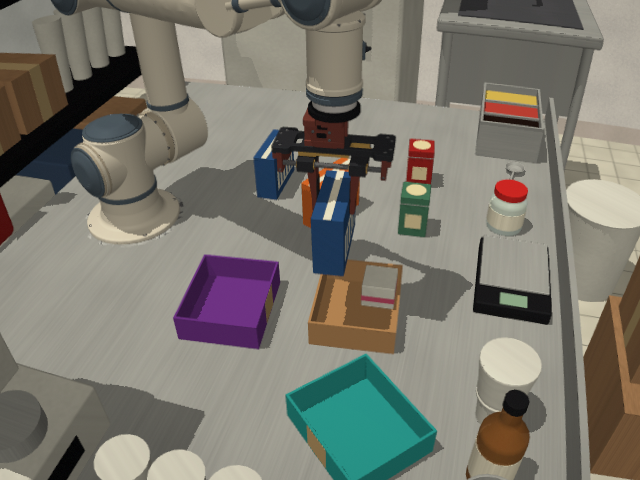

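The wrist view shows the held box spanning (248–392, 135–435), parallel to the carton's walls; the side view shows it upright over the carton's left part. I'll shift 3 mm toward the carton's middle, then lower.

Call:
drive_tool --pt "0 0 0 0 0.06 0.3 1" --pt "0 0 0 0 0 0.5 1" --pt "0 0 0 0 0 0.5 1" --pt "0 0 0 0 0 0.45 1" --pt "0 0 0 0 0 0.4 1"

```text
clock: 6.38
tool_pos: [0.5244, -0.1734, 0.0991]
ee_rot: [0.672, 0.74, -0.0, -0.001]
force: [0.0, -0.2, -3.0]
opening: 0.569
finger_force: 29.9
```

Call:
drive_tool --pt "0 0 0 0 0 0.3 1" --pt "0 0 0 0 0 0.15 1" --pt "0 0 0 0 0 0.08 1" --pt "0 0 0 0 0 0 1"

```text
clock: 6.72
tool_pos: [0.5247, -0.1743, 0.0738]
ee_rot: [0.673, 0.74, -0.0, -0.0]
force: [0.2, 0.1, -2.8]
opening: 0.568
finger_force: 29.9
```

```bash
python3 - <<'E'
from h import *
steps(524.2,-175.1,65.4,5.4)
E
```

```text
clock 6.72 pos [ 524.7 -174.3   73.8] ytool 5.5 tilt [-0.0006  0.0004] F [ 0.2  0.1 -2.8] open 0.568 pad 29.9
turn norm 0.0004 deg 0.1 shift norm total before turn [-0.014 -0.011  0.168] after turn [-0.014 -0.011  0.168]
```

Call:
drive_tool --pt "0 0 0 0 0 0.08 1" --pt "0 0 0 0 0 0.05 1" --pt "0 0 0 0 0 0 1" --pt "0 0 0 0 0 0 1"

```text
clock: 7.05
tool_pos: [0.525, -0.1753, 0.0681]
ee_rot: [0.673, 0.74, 0.0, 0.0]
force: [0.3, -1.0, -3.5]
opening: 0.566
finger_force: 29.9
```

Call:
drive_tool --pt "0 0 0 0 0 0.03 1" --pt "0 0 0 0 0 0 1"

```text
clock: 7.22
tool_pos: [0.5249, -0.1753, 0.0662]
ee_rot: [0.673, 0.74, 0.0, 0.0]
force: [0.3, 1.4, -3.0]
opening: 0.566
finger_force: 29.9
```

Call:
drive_tool --pt "0 0 0 0 0 0.02 1" --pt "0 0 0 0 0 0 1"

```text
clock: 7.38
tool_pos: [0.525, -0.1753, 0.0654]
ee_rot: [0.673, 0.74, 0.0, 0.0]
force: [-0.2, 0.2, -1.8]
opening: 0.568
finger_force: 29.9
```

Call:
drive_tool --pt "0 0 0 0 0 0.02 1" --pt "0 0 0 0 0 0 1"

```text
clock: 7.55
tool_pos: [0.5251, -0.1755, 0.0654]
ee_rot: [0.673, 0.74, 0.0, 0.001]
force: [-1.5, -0.1, 3.4]
opening: 0.569
finger_force: 29.9
```

The force changed sign at TCP height 65.4 mm, exactly where expected, so the box is on the bottom. Releasing and rising.

Call:
drive_tool --pt "0 0 0 0 0 0 -1" --pt "0 0 0 0 0 0 -1" --pt "0 0 0 0 0 0 -1" --pt "0 0 0 0 0 0 -1" --pt "0 0 0 0 0 0 -1"

```text
clock: 7.97
tool_pos: [0.5248, -0.1751, 0.064]
ee_rot: [0.673, 0.74, 0.0, -0.0]
force: [0.4, -0.2, 0.2]
opening: 0.905
finger_force: 0.0
```

Call:
drive_tool --pt "0 0 0 0 0 -0.2 -1" --pt "0 0 0 0 0 -0.5 -1" --pt "0 0 0 0 0 -0.6 -1" --pt "0 0 0 0 0 -0.6 -1" --pt "0 0 0 0 0 -0.6 -1"

```text
clock: 8.38
tool_pos: [0.5246, -0.175, 0.1912]
ee_rot: [0.673, 0.74, 0.0, 0.0]
force: [0.3, 0.4, -0.7]
opening: 0.995
finger_force: 0.0
```

Call:
drive_tool --pt "0 0 0 0 0 -0.3 -1" --pt "0 0 0.039 0 0 0 -1" --pt "0 0 0.039 0 0 0 -1" --pt "0 0 0.039 0 0 0 -1" --pt "0 0 0.039 0 0 0 -1"

```text
clock: 8.8
tool_pos: [0.5249, -0.1752, 0.2052]
ee_rot: [0.834, 0.552, 0.0, 0.0]
force: [0.6, 0.6, -0.1]
opening: 1.0
finger_force: 0.0
```

Call:
drive_tool --pt "0 0 0.039 0 0 0 -1" --pt "0 0 0.039 0 0 0 -1" --pt "0 0 0.039 0 0 0 -1" --pt "0 0 0.039 0 0 0 -1" --pt "0 0 0.039 0 0 0 -1"

```text
clock: 9.22
tool_pos: [0.5249, -0.1751, 0.205]
ee_rot: [0.961, 0.275, 0.0, 0.0]
force: [-0.2, 0.1, -0.4]
opening: 0.997
finger_force: 0.0
```

Call:
drive_tool --pt "0 0 0.039 0 0 0 -1" --pt "0 0 0.039 0 0 0 -1" --pt "0 0 0.039 0 0 0 -1" --pt "0 0 0.037 0 0 0 -1"

```text
clock: 9.55
tool_pos: [0.5248, -0.1751, 0.205]
ee_rot: [0.999, 0.036, 0.0, 0.0]
force: [-0.0, 0.6, 0.4]
opening: 1.001
finger_force: 0.0
```

```bash
python3 - <<'E'
from h import *
steps(620.5,109.4,200,-85.6)
E
```

```text
clock 9.55 pos [ 524.8 -175.1  205. ] ytool -85.8 tilt [ 0.0007 -0.0002] F [-0.   0.6  0.4] open 1.001 pad 0.0
turn norm -0.0012 deg -0.2 shift norm total before turn [ 2.323 -5.536  0.101] after turn [ 2.344 -5.527  0.101]
```

Call:
drive_tool --pt "0 0 0 0.17 -0.41 0 -1" --pt "0 0 0 0.27 -0.64 0 -1" --pt "0 0 0 0.27 -0.64 0 -1" --pt "0 0 0 0.27 -0.64 0 -1" --pt "0 0 0 0.27 -0.64 0 -1"

```text
clock: 9.97
tool_pos: [0.5757, -0.0208, 0.2052]
ee_rot: [0.999, 0.039, 0.001, 0.0]
force: [0.9, -0.4, 0.5]
opening: 0.999
finger_force: 0.0
```

Call:
drive_tool --pt "0 0 0 0.27 -0.64 0 -1" --pt "0 0 0 0.27 -0.64 0 -1" --pt "0 0 0 0.27 -0.64 0 -1" --pt "0 0 0 0.27 -0.64 0 -1" --pt "0 0 0 0 0 0 -1"

```text
clock: 10.38
tool_pos: [0.6197, 0.1155, 0.2037]
ee_rot: [0.999, 0.042, -0.0, -0.001]
force: [0.9, 0.3, -0.6]
opening: 0.998
finger_force: 0.0
```

Call:
drive_tool --pt "0 0 0 0 0 0 -1" --pt "0 0 0 0 0 0 -1"

```text
clock: 10.55
tool_pos: [0.6191, 0.1093, 0.2045]
ee_rot: [0.999, 0.04, 0.0, 0.0]
force: [0.3, 0.8, -0.7]
opening: 0.998
finger_force: 0.0
```

```bash
python3 - <<'E'
from h import *
steps(620.5,109.4,62,-85.6)
im,d,c=grab('wrist','w3.png');P=cloud(d,c);P[d<.13]=np.nan;np.savez('w3.npz',im=im,d=d)
g=cv2.inRange(hue(im),(40,40,20),(85,255,255)); v,u=np.nonzero(g); print(u.mean(),v.mean(),len(u))
try: print('tin w',*topface(P,c,(0,0,640,480),.10))
except Exception as e: print(e)
im,d,c=grab('top','t3.png');P=cloud(d,c)
print('straw',*topface(P,c,(310,130,430,250),.114,.008)); print('sugar',*topface(P,c,(324,160,358,190),.054,.006))
X=rim(im,d,c,(312,147,416,238));print(fitrim(X,5.4))
E
```

```text
clock 10.55 pos [619.1 109.3 204.5] ytool -85.5 tilt [ 0.0001 -0.0006] F [ 0.3  0.8 -0.7] open 0.998 pad 0.0
turn norm 0.0008 deg 0.1 shift norm total before turn [ 2.90e-02 -2.00e-03  2.85e+00] after turn [ 2.90e-02 -2.00e-03  2.85e+00]
332.3315649867374 257.4492705570292 6032
tin w [625.4 110. ] [60.7 59.7] 3.6 0.1017 13547
straw [ 523.  -171.5] [ 50.9 140.1] -84.6 0.1125 1730
sugar [ 594.3 -121.3] [61.8 55.9] 88.9 0.0526 717
(np.float64(5.4), array([ 561.71332383, -171.32390555]), (np.float64(148.4034236667281), np.float64(172.33844069214067)))
```

View pics/w3.png

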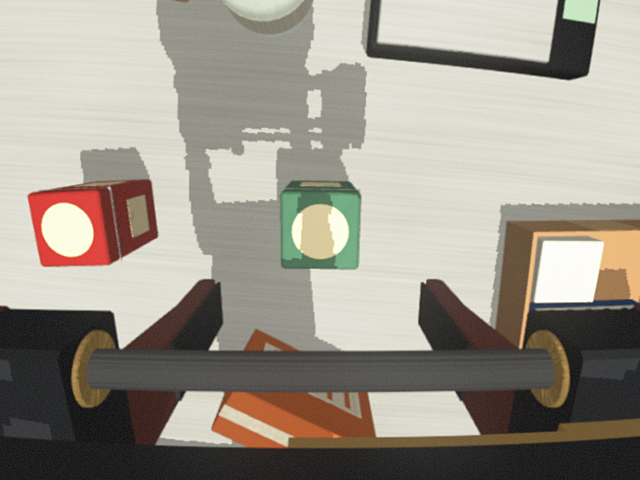

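View pics/t3.png

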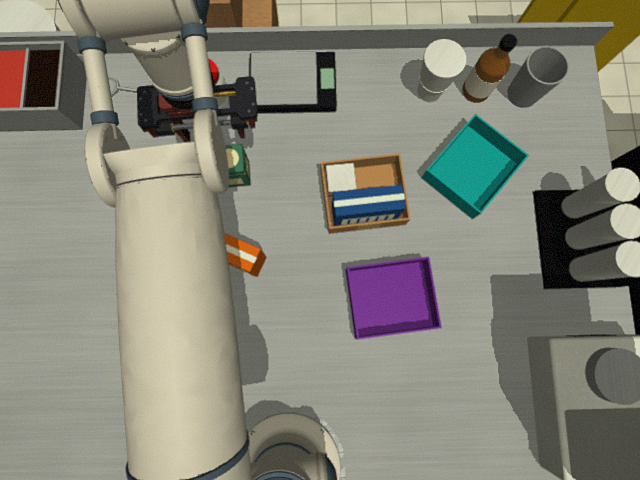

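The wrist view shows the tin centred at (320,228), square to the fingers. The top view shows the straw box standing parallel in the carton at (368,203), with the carton unmoved. Gripping the tin.

Call:
drive_tool --pt "0 0 0 0.08 0 0.3 -1" --pt "0 0 0 0 0 0.6 -1" --pt "0 0 0 0 0 0.6 -1" --pt "0 0 0 0 0 0.6 -1" --pt "0 0 0 0 0 0.5 -1"

```text
clock: 11.07
tool_pos: [0.6225, 0.1082, 0.0724]
ee_rot: [0.999, 0.038, -0.0, 0.0]
force: [-0.6, 0.3, -0.3]
opening: 0.999
finger_force: 0.0
```

Call:
drive_tool --pt "0 0 0 0 0 0.25 -1" --pt "0 0 0 0 0 0 -1" --pt "0 0 0 0 0 0 1" --pt "0 0 0 0 0 0 1" --pt "0 0 0 0 0 0 1"

```text
clock: 11.48
tool_pos: [0.6246, 0.1099, 0.0646]
ee_rot: [0.999, 0.039, 0.002, -0.0]
force: [0.1, -0.4, 0.1]
opening: 0.809
finger_force: 0.0
```

Call:
drive_tool --pt "0 0 0 0 0 0 1" --pt "0 0 0 0 0 0 1" --pt "0 0 0 0 0 0 1" --pt "0 0 0 0 0 0 1"

```text
clock: 11.82
tool_pos: [0.6241, 0.11, 0.0635]
ee_rot: [0.999, 0.039, 0.001, -0.0]
force: [0.1, -1.5, 6.1]
opening: 0.679
finger_force: 29.9
```

Call:
drive_tool --pt "0 0 0 0 0 -0.25 1" --pt "0 0 0 0 0 -0.5 1" --pt "0 0 0 0 0 -0.6 1" --pt "0 0 0 0 0 -0.6 1" --pt "0 0 0 0 0 -0.6 1"

```text
clock: 12.23
tool_pos: [0.6224, 0.11, 0.1899]
ee_rot: [0.999, 0.04, -0.001, 0.0]
force: [-0.3, -0.2, -2.6]
opening: 0.682
finger_force: 29.9
```

Call:
drive_tool --pt "0 0 0 0 0 -0.45 1" --pt "0 0 0 0 0 0 1" --pt "0 0 0 0 0 0 1"

```text
clock: 12.48
tool_pos: [0.6236, 0.1102, 0.2126]
ee_rot: [0.999, 0.04, 0.001, -0.0]
force: [0.1, 0.4, -3.0]
opening: 0.682
finger_force: 29.9
```

```bash
python3 - <<'E'
from h import *
steps(602.2,-214.9,66,-84.6)
im,d,c=grab('wrist');P=cloud(d,c);P[d<.13]=np.nan
v,u=np.nonzero(cv2.inRange(hue(im),(40,40,20),(85,255,255))); print(u.min(),u.max(),v.min(),v.max())
E
```

```text
clock 12.48 pos [623.6 110.2 212.6] ytool -85.5 tilt [0.0021 0.0003] F [ 0.1  0.4 -3. ] open 0.682 pad 29.9
turn norm -0.0048 deg -0.9 shift norm total before turn [-0.946  6.447  2.929] after turn [-1.044  6.432  2.929]
0 639 0 479
```

Call:
drive_tool --pt "0 0 -0.005 0 0 0 1" --pt "0 0 0 -0.06 0.35 0 1" --pt "0 0 0 -0.11 0.64 0 1" --pt "0 0 0 -0.11 0.64 0 1" --pt "0 0 0 -0.11 0.64 0 1"

```text
clock: 12.95
tool_pos: [0.6133, -0.0056, 0.2084]
ee_rot: [0.999, 0.048, -0.002, -0.0]
force: [0.1, -1.0, -2.4]
opening: 0.68
finger_force: 29.9
```

Call:
drive_tool --pt "0 0 0 -0.11 0.64 0 1" --pt "0 0 0 -0.11 0.64 0 1" --pt "0 0 0 -0.11 0.64 0 1" --pt "0 0 0 -0.11 0.64 0 1" --pt "0 0 0 -0.11 0.64 0 1"

```text
clock: 13.37
tool_pos: [0.601, -0.1679, 0.2086]
ee_rot: [0.999, 0.048, -0.002, -0.001]
force: [-0.3, 0.2, -2.7]
opening: 0.679
finger_force: 29.9
```

Call:
drive_tool --pt "0 0 0 -0.11 0.64 0 1" --pt "0 0 0 -0.06 0.28 0 1" --pt "0 0 0 0 0 0 1" --pt "0 0 0 0 0 0 1"

```text
clock: 13.7
tool_pos: [0.5974, -0.2134, 0.2093]
ee_rot: [0.999, 0.047, -0.002, -0.001]
force: [-1.1, 0.2, -2.4]
opening: 0.68
finger_force: 29.9
```

```bash
python3 - <<'E'
from h import *
steps(598.8,-213,67,-84.6)
im,d,c=grab('wrist','w4.png');P=cloud(d,c)
X=P[...,2]; h=arm.sense()['tool_pos'][2]+.0365
print('tin w',*topface(P,c,(200,100,440,340),h,.012))
E
```

```text
clock 13.7 pos [ 597.4 -213.4  209.3] ytool -84.6 tilt [-0.0032  0.0021] F [-1.1  0.2 -2.4] open 0.68 pad 29.9
turn norm -0.0001 deg -0.0 shift norm total before turn [3.700e-02 2.000e-03 2.847e+00] after turn [3.700e-02 2.000e-03 2.847e+00]
tin w [ 609.2 -211.9] [43.5 82.6] -84.6 0.2476 16475
```

View pics/w4.png

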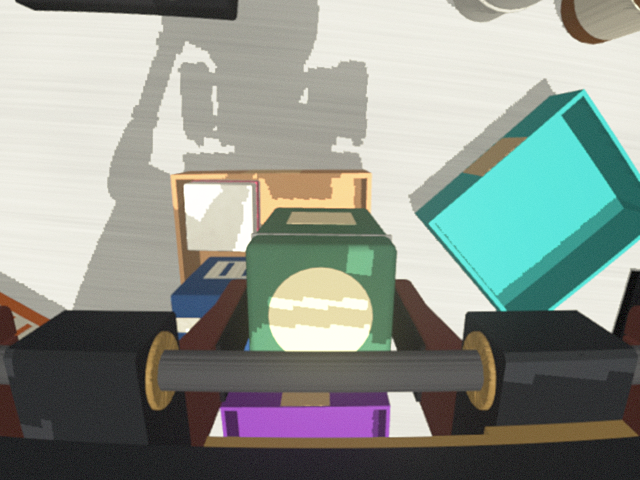

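The wrist view shows the tin held square at (320,300), with the sugar box (220,215) and straw box (210,285) clear of it. From its far edge, the tin's centre is within about 2 mm of the target, so I'll lower it.

Call:
drive_tool --pt "0 0 0 0 0 0.3 1" --pt "0 0 0 0 0 0.5 1" --pt "0 0 0 0 0 0.5 1" --pt "0 0 0 0 0 0.45 1" --pt "0 0 0 0 0 0.4 1"

```text
clock: 14.17
tool_pos: [0.5979, -0.2109, 0.1019]
ee_rot: [0.999, 0.049, -0.001, -0.001]
force: [-0.2, -0.5, -2.5]
opening: 0.678
finger_force: 29.9
```

Call:
drive_tool --pt "0 0 0 0 0 0.3 1" --pt "0 0 0 0 0 0.15 1" --pt "0 0 0 0 0 0.1 1" --pt "0 0 0 0 0 0 1" --pt "0 0 0 0 0 0 1"

```text
clock: 14.58
tool_pos: [0.5986, -0.2128, 0.0776]
ee_rot: [0.999, 0.048, 0.001, 0.0]
force: [0.6, 0.3, -1.9]
opening: 0.68
finger_force: 29.9
```

Call:
drive_tool --pt "0 0 0 0 0 0.1 1" --pt "0 0 0 0 0 0.06 1" --pt "0 0 0 0 0 0 1" --pt "0 0 0 0 0 0 1"

```text
clock: 14.92
tool_pos: [0.598, -0.2134, 0.0686]
ee_rot: [0.999, 0.047, -0.0, -0.0]
force: [0.7, -0.2, -2.8]
opening: 0.682
finger_force: 29.9
```

Call:
drive_tool --pt "0 0 0 0 0 0.02 1" --pt "0 0 0 0 0 0 1"

```text
clock: 15.08
tool_pos: [0.5981, -0.2134, 0.0677]
ee_rot: [0.999, 0.047, 0.0, 0.0]
force: [0.0, 0.1, -2.2]
opening: 0.678
finger_force: 29.9
```

Call:
drive_tool --pt "0 0 0 0 0 0.02 1" --pt "0 0 0 0 0 0 1"

```text
clock: 15.25
tool_pos: [0.5982, -0.2134, 0.0675]
ee_rot: [0.999, 0.047, 0.0, 0.0]
force: [-1.4, 0.6, 1.6]
opening: 0.684
finger_force: 29.9
```

Call:
drive_tool --pt "0 0 0 0 0 0 -1" --pt "0 0 0 0 0 0 -1" --pt "0 0 0 0 0 0 -1" --pt "0 0 0 0 0 0 -1" --pt "0 0 0 0 0 0 -1"

```text
clock: 15.67
tool_pos: [0.5982, -0.2133, 0.0666]
ee_rot: [0.999, 0.047, 0.0, 0.0]
force: [-0.9, 0.9, 0.3]
opening: 0.991
finger_force: 0.0
```

Call:
drive_tool --pt "0 0 0 0 0 -0.2 -1" --pt "0 0 0 0 0 -0.5 -1" --pt "0 0 0 0 0 -0.6 -1" --pt "0 0 0 0 0 -0.6 -1" --pt "0 0 0 0 0 -0.6 -1"

```text
clock: 16.08
tool_pos: [0.5979, -0.2132, 0.1938]
ee_rot: [0.999, 0.047, 0.0, 0.0]
force: [0.2, -0.5, -0.5]
opening: 1.003
finger_force: 0.0
```

Call:
drive_tool --pt "0 0 0 0 -0.3 -0.4 -1" --pt "0 0 0 0 -0.6 0 -1" --pt "0 0 0 0 -0.7 0 -1" --pt "0 0 0 0 -0.7 0 -1" --pt "0 0 0 0 -0.7 0 -1"

```text
clock: 16.5
tool_pos: [0.5836, -0.0628, 0.2128]
ee_rot: [0.999, 0.047, 0.001, 0.0]
force: [-0.5, 0.5, 0.3]
opening: 1.002
finger_force: 0.0
```

Call:
drive_tool --pt "0 0 0 0 -0.7 0 -1" --pt "0 0 0 0 -0.7 0 -1" --pt "0 0 0 0 -0.4 0 -1" --pt "0 0 0 0 0 0 -1" --pt "0 0 0 0 0 0 -1"

```text
clock: 16.92
tool_pos: [0.5754, 0.0264, 0.2126]
ee_rot: [0.999, 0.048, 0.001, 0.0]
force: [-0.7, 0.2, -0.1]
opening: 1.003
finger_force: 0.0
```

```bash
python3 - <<'E'
from h import *
im,d,c=grab('top');P=cloud(d,c);cv2.imwrite('pics/t5.png',cv2.resize(im[130:250,300:440,::-1],None,fx=4,fy=4))
print('straw',*topface(P,c,(310,130,430,250),.114,.005)); print('tin',*topface(P,c,(350,130,430,250),.104,.004));print('sugar',*topface(P,c,(324,160,356,190),.054,.006))
X=rim(im,d,c,(312,147,416,238));print(fitrim(X,5.4))
im,d,c=grab('side');cv2.imwrite('pics/s5.png',cv2.resize(im[200:360,280:440,::-1],None,fx=3.5,fy=3.5)); print(arm.sense()['force'],arm.sense()['clock'])
E
```

```text
straw [ 523.4 -171.7] [ 50.3 139.6] -84.8 0.1126 1695
tin [ 596.1 -211. ] [58.  59.5] -85.3 0.1025 704
sugar [ 594.3 -121.3] [61.8 55.9] 88.9 0.0525 722
(np.float64(5.4), array([ 561.48978429, -171.34528135]), (np.float64(148.27445059270877), np.float64(172.34695683938247)))
[-0.07221056 -0.01538406  0.01816205] 17.0167
```

View pics/t5.png

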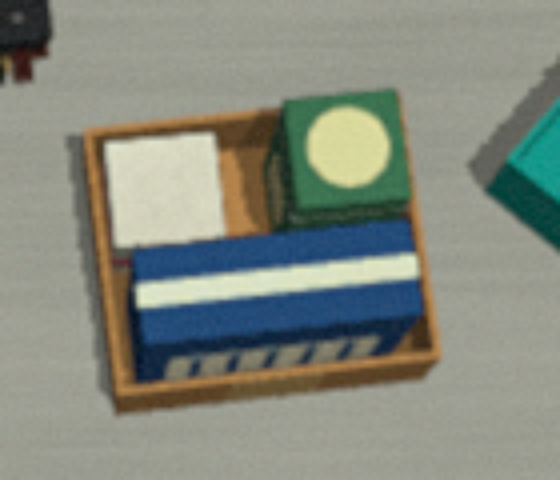

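View pics/s5.png

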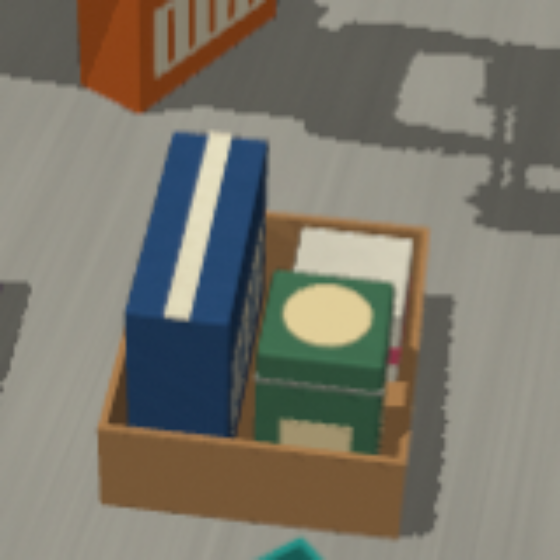

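The two crops show the straw box (275,300), tin (345,150) and sugar box (165,190) upright side by side inside the carton. Their measured top heights, 113, 103 and 53 mm, match standing flat on the bottom, and the gripper is clear.

```bash
python3 -c "
from workcell import arm
print(arm.sign_off())"
```

```text
the job is handed in; nothing more can be done
None
```

The order is packed and handed in at about 17 s: the straw box went in first, then the green tea tin, and both now stand upright and flat beside the sugar box, with the carton unmoved.

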